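Nip a tube offcut in the holding fixture with the inner knob only

TASK

Lay the square tube offcut in the seat of the holding fixture, setting it down rather than dropping it, then turn only the small inner knob clockwise until its spring nose nips the tube firmly against the end stop: about 12 newtons by feel, and never beyond 22. The outer ring around the knob keeps its setting, so it must not turn, and leave the other tools lying where they are.

Things in the scene. Friction and masses are not known exactly. Their poses are not given: they have to be found in the camera images.
- tube: dark steel square tube offcut, 30 x 120 x 30 mm, about 0.3 kg, lying on the bench at the robot's left at the start. Origin: centre of its underside; y along its length, z up.
- fixture: low steel holding fixture fixed to the bench. Origin: at bench level under the middle of the tube seat; y along its long axis, z up. Base plate 100 mm wide (x), y = -154 to +102 mm, 12 mm thick; its top is the seat floor. Along y: grey control head with ring and knob (-y end), spring nose, seat, end stop (+y end).
- seat (a point): middle of the tube seat, on its floor, 12 mm above the bench; the fixture's axes. The centre of the tube's underside goes here, tube length along y, between two pairs of aluminium guide blocks (inner faces at x = +-18 mm, |y| = 32 to 52 mm, 10 mm tall), leaving free room for fingers at |y| < 30 mm. Set down here, the tube is clear of nose and stop.
- head_top (a point): middle of the control head's top, 52 mm above the bench, on the vertical turning axis of ring and knob (fixture y = -116 mm). The head is 64 x 64 mm.
- nose_home (a point): middle of the spring nose's face when the inner knob reads 0 (fixture y = -66 mm, 27 mm above the bench); this point does not move. The nose is a steel pad 30 mm wide, 26 mm tall. It moves to +y, 10 mm per rad of the knob, and pushes the tube along the seat to the end stop.
- stop_middle (a point): the middle of the range of the end stop's face (fixture y = +69 mm, 27 mm above the bench). The end stop, a fixed steel block 44 mm wide, its top 46 mm above the bench, was set by hand: its face lies up to 5 mm either way along y from here, and where is not reported.
- inner_knob (a joint): angle of the small black bar knob, rad, 0 to 3, grows clockwise from above; at 0 the bar lies along fixture y. Moving it takes 0.26 N m; it stays where left. Sliding the tube takes 2 to 4 N at the nose, part of the nip. From the stop on (at 1.0 to 2.0 rad) the nose spring adds 6 N per mm (60 N per rad), felt as a rise in torque of 0.01 N m per newton: 0.12 N m at a 12 N nip.
- knob_top (a point): centre of the inner knob's top, on the turning axis, 80 mm above the bench; its y axis lies along the bar. The bar is 24 mm long, 10 mm thick, with rounded edges, and stands 18 mm proud of the outer ring's top (62 to 80 mm above the bench).
- outer_ring (a joint): angle of the outer ring, rad, grows clockwise from above: a bright knurled aluminium disc with scale lines, 58 mm in diameter, 52 to 62 mm above the bench, round the foot of the inner knob. It starts within 1 rad of 0 and turns very easily (0.02 N m): a finger that rubs on it drags it.
- ring_mark (a point): the index mark on the ring's top, 25 mm from the axis, 62 mm above the bench; it moves with the ring.
- spanner_13: loose bright spanner, 26 x 154 x 6 mm, a bystander. Origin: centre of its underside.
- bolt_m10: loose bolt with nut, 17 x 52 x 15 mm, a bystander at the right. Origin: centre of its underside.
- tape_black: loose small roll of tape, 53 x 51 x 19 mm, a bystander. Origin: centre of its underside.

How it is judged:
On the way:
1. the tube lies flat in its seat between the guides, let go and at rest, not yet nipped (x of tube in the frame of fixture between -0.006 and 0.006 m and y of tube in the frame of fixture between -0.008 and 0.018 m and z of tube in the frame of fixture between 0.0095 and 0.0145 m and angle between the y axis of tube and the y axis of fixture, either way round below 0.09 rad and angle between tube's own z axis and vertical below 0.06 rad and contact force between the fingers and tube below 0.1 N and linear speed of tube below 0.01 m/s and value of joint inner_knob below 0.6 rad and contact force between tube and fixture below 5.5 N), for 0.2 s.
At the end, for the whole second after the job is handed in: The tube lies flat and straight in the seat (within 6 mm sideways, 0.09 rad), nipped between nose and end stop with 7 to 22 N, let go and at rest, and the outer ring's mark is within 3 mm of where it was (x of tube in the frame of fixture between -0.006 and 0.006 m and y of tube in the frame of fixture between -0.008 and 0.018 m and z of tube in the frame of fixture between 0.0095 and 0.0145 m and angle between the y axis of tube and the y axis of fixture, either way round below 0.09 rad and angle between tube's own z axis and vertical below 0.06 rad and contact force between the fingers and tube below 0.1 N and linear speed of tube below 0.01 m/s and contact force between tube and fixture between 7 and 22.5 N and distance of ring_mark from where it was at the start of the episode below 0.003 m); the robot touches nothing.
It fails at once if the outer ring was turned (its mark moved more than 3 mm, about 7 degrees) (distance of ring_mark from where it was at the start of the episode above 0.003 m).
It fails at once if the tube was nipped with more than 22 N (value of joint inner_knob above 0.6 rad and contact force between tube and fixture above 22.5 N).
It fails at once if the tube was dropped (contact force between the fingers and tube below 0.05 N and linear speed of tube above 0.45 m/s).
It fails at once if a bystander was moved by more than 30 mm (distance of any of spanner_13, bolt_m10, tape_black from where it was at the start of the episode above 0.03 m).
It also fails if it takes over 56 s, if anything falls off the work surface, if the arm or the gripper's body presses on something with over 40 N, if the wrist force passes 120 N, or if a joint passes its speed limit or range.

ROBOT

A 6-joint arm with a two-finger parallel gripper is mounted at the origin on a cart in front of the work surface, level with it; the furniture and walls round the work are solid. World frame = base frame: x ahead of the robot, y to its left, z up, the work surface at z = 0. Lengths are in m, angles in rad, forces in N, time in s.
With the tool pointing down it reaches from about 0.35 to 0.775 m from the base axis. Payload 7.3 kg.
Tool frame: the origin (TCP) lies at the very end of the fingers, on their centre line; the grasp point (between the pads) lies 19 mm behind it; z points along the fingers, y is the line along which they close (so a half turn about z gives the same grasp; the last joint's range is limited). The gripper opens to 92 mm and grips with 3 to 60 N. Pads are 19 mm wide; open, the fingers measure 130 mm over their backs; the gripper's body (75 mm by 190 mm) begins 47 mm behind the grasp point.
Start: joints at [1.044, 0.342, 1.524, -0, 1.275, -0.146], TCP at [0.195, 0.487, 0.227] pointing down, gripper open.
Joint ranges: [-2.53, 2.53], [-0.77, 2.02], [0.04, 2.7], [-1, 4.14], [0.28, 2.66], [-3.11, 3.11]. Speed limits (rad/s): [2.57, 2.57, 3.14, 3.14, 3.14, 3.14].

INTERFACE

Orientations are given as [roll, pitch, yaw] about the fixed x, y, z axes, in that order (R = Rz(yaw) Ry(pitch) Rx(roll)).
In Python, from cell import robot, read_camera, get_calibration gives the robot as it stands. The module is installed in compiled form; this text tells all that it offers.
- The arm moves only by the tool send_rows, never from a script. Its argument "plan" is a list of rows, each a list of 2 entries, a list of its own where there are three numbers: the shift along the tool's x, y, z as a fraction of full scale, then the turn, a rotation vector about the tool's x, y, z as a fraction of full scale. A call has exactly 10 rows; each row shifts and turns the commanded pose from where the row before left it, along the tool's axes as they then stand; what a row does not reach is not made up. Full scale, the value 1, is 0.025 m for a shift and 90 degrees for a turn. A row lasts 1/8 s, in which the tool goes at most 62.5 mm and 10.7 degrees, less where a joint would pass 70% of its speed; a pose out of reach is approached as far as the arm can. A call with a number of a shift or a turn outside -1 to 1 is refused whole. A call with a gripper value outside its range is refused whole. "gripper" is the opening, from -1 (shut) to 1 (fully open), so that 0 is half open, set as the call begins (left out, the last holds). The fingers move at their own pace and stop on an object; "force" is the grip in N (left out, the last holds). Time passes only in rows, so rows that do not move let the fingers close, or fill a call up. It gives the time, the measured TCP pose, the force, the opening and the grip force at its end, in the units of the state.
- robot.observe(): the state, without advancing time (a new reading comes with each control period).
- read_camera(name): name is "side" or "top"; returns (picture, depth): 420x560x3 uint8, blue, green, red; 420x560 float32, m along the optical axis (not along the pixel's ray), 0 where there is no reading.
- get_calibration(name): a dict with "intrinsics" (3x3 intrinsics, pixels), "rvec" (rotation vector, rad) and "tvec" (3), from world to camera coordinates, as OpenCV has them. Camera axes: x right, y down, z forward; pixel columns grow to the right and rows downward; lengths in m; the calibration is good to about 2 mm. A picture is of the moment at which its call begins. get_calibration takes no time and is no camera call.
- robot.hand_in(): hands the job in; it is judged then, once.
The state is a dict: "time": time; "qpos": joint angles; "qvel": joint speeds; "joint_efforts": joint torques, N m; "tool_pos": TCP position; "tool_rot": TCP orientation; "contact_force": force on the tool from outside, world axes, zero at the start; "torque": the same for the moment, N m; "opening": finger opening in m; "grip_force": force on a finger pad.
Only numpy, scipy, OpenCV 4.12 (cv2) and the standard library are available. Lean on these libraries where they do the work, as an engineer would, in place of code of your own. Each camera call takes 0.05 s, during which the arm holds its last target. There are 200 camera calls.

## Working session

There is one attempt and no reset: what is moved stays moved. The work goes in short steps, Python scripts to look and compute and a tool call to move; the robot and the scene stay as the last step left them, time stands still between calls to the robot, and variables do not carry over. Pictures are saved under pics/ and viewed, at most 10 in all, crops included, and the job is handed in when it is done.

Besides the shell and the picture viewer there is one more tool, called after "Emit:" as name([rows], argument=value, ...), one row to a line, values as JSON. send_rows: Moves the arm, as the interface text tells. Shift numbers are shares of 0.025 m and turn numbers shares of 90 degrees, none past 1 either way. Its arguments: {"type":"object","properties":{"plan":{"type":"array"},"gripper":{"type":"number"},"force":{"type":"number"}},"required":["plan"]}

```bash
mkdir -p pics
cat > h.py <<'E'
import numpy as np, cv2
from cell import robot, read_camera, get_calibration
def cal(n):
    c=get_calibration(n); K=np.array(c["intrinsics"]);R=cv2.Rodrigues(np.array(c["rvec"],float))[0];t=np.array(c["tvec"],float).ravel();return K,R,t
def plane(n,uv,z):
    K,R,t=cal(n); uv=np.atleast_2d(np.array(uv,float))
    d=(np.c_[uv,np.ones(len(uv))]@np.linalg.inv(K).T)@R; C=-R.T@t
    return C+d*((z-C[2])/d[:,2])[:,None]
def cloud(n,depth):
    K,R,t=cal(n); v,u=np.mgrid[:depth.shape[0],:depth.shape[1]]
    p=np.stack([u,v,np.ones_like(u)],-1)@np.linalg.inv(K).T*depth[...,None]
    return (p-t)@R
def proj(n,P):
    K,R,t=cal(n); q=(np.atleast_2d(P)@R.T+t)@K.T; return q[:,:2]/q[:,2:]
E
python3 - <<'E'
from h import *
print(robot.observe())
for n in("side","top"):
    p,d=read_camera(n); cv2.imwrite(f"pics/{n}0.png",p); np.save(f"{n}0.npy",d)
    K,R,t=cal(n); print(n,K.round(1).tolist(),(-R.T@t).round(3),R.round(2).tolist())
E
```

```text
{'time': 0.0, 'qpos': array([ 1.04395573e+00,  3.42755033e-01,  1.52502658e+00, -1.11878169e-05,
        1.27540609e+00, -1.45998251e-01]), 'qvel': array([ 0.00060299,  0.00010184,  0.00104982, -0.00134334,  0.00116078,
        0.00031858]), 'joint_efforts': array([-1.84161632e-03, -4.31232297e+01, -2.44217008e+01,  7.14785582e-02,
        5.59347065e-02, -1.48425252e-04]), 'tool_pos': array([0.19491474, 0.48702967, 0.22602486]), 'tool_rot': array([-3.14001302e+00, -2.21463136e-04,  2.76075340e+00]), 'contact_force': array([-0.0554748 , -0.83040889, -0.20708097]), 'torque': array([-0.04372138,  0.07015421,  0.03961166]), 'grip_force': 0.0, 'opening': 0.09173231175795116}
side [[397.6, 0.0, 273.5], [0.0, 397.6, 205.5], [0.0, 0.0, 1.0]] [ 0.467 -0.817  0.639] [[1.0, -0.03, -0.01], [-0.03, -0.56, -0.83], [0.02, 0.83, -0.56]]
top [[381.5, 0.0, 280.5], [0.0, 381.5, 210.3], [0.0, 0.0, 1.0]] [ 0.275 -0.018  0.951] [[0.02, -1.0, -0.01], [-0.98, -0.01, -0.19], [0.19, 0.02, -0.98]]
```

View pics/top0.png

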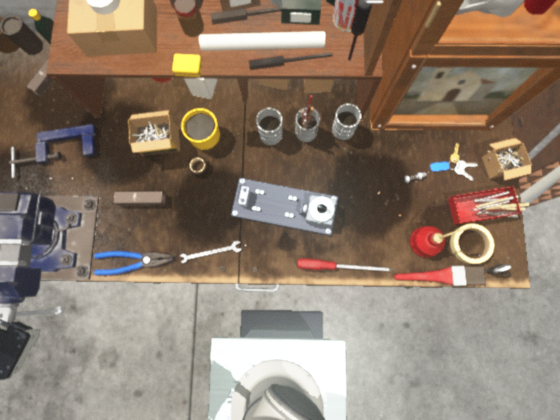

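View pics/side0.png

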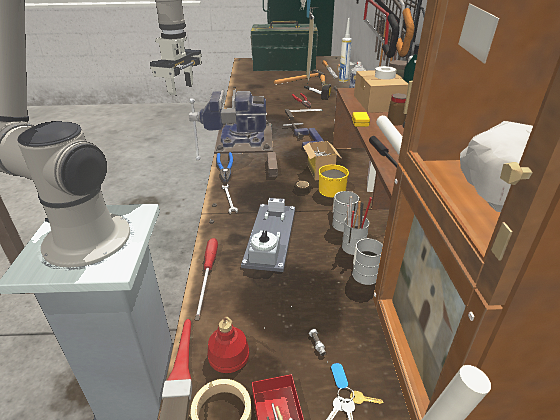

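The top view shows the tube at about (138,198). The fixture is at about (285,206), with its head and knob at (321,208) and its stop at (243,195). Next I'll measure them.

```bash
cat > m.py <<'E'
from h import *
p=cv2.imread("pics/top0.png"); d=np.load("top0.npy"); P=cloud("top",d)
def rect(m,z,name):
    n,l,s,c=cv2.connectedComponentsWithStats(m.astype(np.uint8)); k=1+np.argmax(s[1:,4]); m=l==k
    v,u=np.nonzero(m); w=plane("top",np.c_[u,v],z)[:,:2].astype(np.float32)*1000
    r=cv2.minAreaRect(w); b=cv2.boxPoints(r); e=b[1]-b[0]; f=b[2]-b[1]
    L=e if np.hypot(*e)>np.hypot(*f) else f
    print(name,len(v),"c",np.round(r[0],1),"size",np.round(r[1],1),"long yaw",round(float(np.degrees(np.arctan2(L[1],L[0]))),1)); return m
Z=P[...,2]; 
win=np.zeros(Z.shape,bool); win[180:215,105:172]=1
rect(win&(Z>.018)&(Z<.05),.030,"tube")
win[:]=0; win[165:250,220:350]=1
rect(win&(Z>.007)&(Z<.10),.012,"plate(depth)")
rect(win&(Z>.030)&(Z<.058)&(np.arange(560)>295),.052,"head")
rect(win&(Z>.057)&(Z<.075)&(np.arange(560)>295),.062,"ring")
rect(win&(Z>.072)&(Z<.10),.080,"knob")
rect(win&(Z>.033)&(Z<.06)&(np.arange(560)<270),.046,"stop")
g=p.astype(int); 
a=cv2.resize(p[165:245,220:350],None,fx=6,fy=6,interpolation=cv2.INTER_CUBIC); cv2.imwrite("pics/fx.png",a[:,:780])
for uv in [(138,198),(321,208),(243,195),(280,205)]: print(uv,P[uv[1],uv[0]].round(3))
E
python3 m.py
```

```text
tube 583 c [485.1 354.5] size [ 31.8 123.2] long yaw -87.9
plate(depth) 3933 c [473.2  -9.7] size [255.3 100.5] long yaw 79.7
head 286 c [448.7 -86.4] size [87.4 62.1] long yaw 40.9
ring 428 c [457.2 -98.2] size [57.3 56.5] long yaw 45.0
knob 47 c [456.6 -97.9] size [23.2 11.2] long yaw 79.3
stop 140 c [490.6  89.5] size [19.1 45.1] long yaw -11.6
(138, 198) [0.484 0.355 0.029]
(321, 208) [ 0.455 -0.096  0.082]
(243, 195) [0.492 0.091 0.045]
(280, 205) [0.475 0.001 0.014]
```

View pics/fx.png

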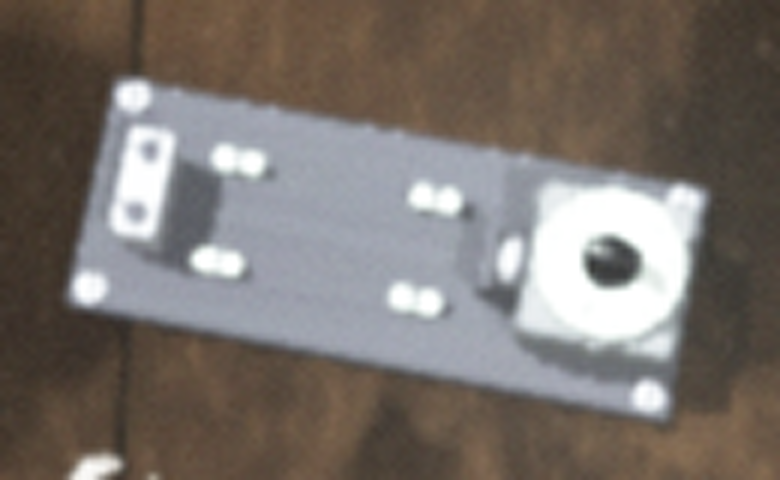

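The crop shows the plate, the guide blocks, the ring at about (610,262) and the stop at (145,182). The sizes match: head–stop direction is 79.8°, origin about (0.4776, 0.016), tube about (0.485, 0.3545), yaw 2.1°. I'll check clearance near the vice, then move.

Run:
```python
from h import *
P=cloud("top",np.load("top0.npy")); Q=cloud("side",np.load("side0.npy"))
print(proj("top",[.195,.487,.226]))
for n,A in(("t",P),("s",Q)):
    for (x0,x1,y0,y1) in [(.2,.35,.38,.6),(.35,.55,.4,.52),(.35,.6,.25,.4),(.3,.6,0,.25),(.5,.7,0.1,.4)]:
        m=(A[...,0]>x0)&(A[...,0]<x1)&(A[...,1]>y0)&(A[...,1]<y1); z=A[...,2][m]; print(n,(x0,x1,y0,y1),z.size and np.percentile(z,[50,99,100]).round(3))
```

```text
[[ 12.42233346 325.51889275]]
t (0.2, 0.35, 0.38, 0.6) [0.025 0.315 0.336]
t (0.35, 0.55, 0.4, 0.52) [0.002 0.038 0.058]
t (0.35, 0.6, 0.25, 0.4) [0.    0.077 0.084]
t (0.3, 0.6, 0, 0.25) [0.    0.044 0.052]
t (0.5, 0.7, 0.1, 0.4) [0.002 0.085 0.09 ]
s (0.2, 0.35, 0.38, 0.6) [0.161 0.49  0.495]
s (0.35, 0.55, 0.4, 0.52) [0.001 0.042 0.056]
s (0.35, 0.6, 0.25, 0.4) [-0.     0.076  0.08 ]
s (0.3, 0.6, 0, 0.25) [0.    0.044 0.05 ]
s (0.5, 0.7, 0.1, 0.4) [0.002 0.084 0.087]
```

Emit:
send_rows([
  [[0,0,0],[0,0,0.0734]],
  [[0,0,0],[0,0,0.0734]],
  [[0,0,0],[0,0,0.0734]],
  [[0,0,0],[0,0,0.0734]],
  [[0,0,0],[0,0,0.0734]],
  [[0,0,0],[0,0,0.0734]],
  [[0,0,0],[0,0,0.0734]],
  [[0,0,0],[0,0,0.0734]],
  [[0,0,0],[0,0,0.0734]],
  [[0,0,0],[0,0,0.0734]],
], gripper=0.5, force=25)

```text
time: 1.35
tool_pos: [0.195, 0.4872, 0.2263]
tool_rot: [-3.141, 0.001, 1.604]
contact_force: [0.2, 0.7, 0.2]
opening: 0.0688
grip_force: 0.0
```

Emit:
send_rows([
  [[-0.95,0.9,0],[0,0,0]],
  [[-0.95,1,0],[0,0,0]],
  [[-0.95,1,0],[0,0,0]],
  [[-0.95,1,0],[0,0,0]],
  [[-0.95,1,0],[0,0,0]],
  [[-0.95,1,0],[0,0,0]],
  [[0,1,0],[0,0,0]],
  [[0,1,0],[0,0,0]],
  [[0,1,0],[0,0,0]],
  [[0,1,0],[0,0,0]],
])

```text
time: 2.6
tool_pos: [0.4483, 0.354, 0.2263]
tool_rot: [-3.141, 0.0, 1.608]
contact_force: [0.0, -0.7, -0.9]
opening: 0.0688
grip_force: 0.0
```

Emit:
send_rows([
  [[0,1,0],[0,0,0]],
  [[0,0.5,0.5],[0,0,0]],
  [[0,0,1],[0,0,0]],
  [[0,0,1],[0,0,0]],
  [[0,0,1],[0,0,0]],
  [[0,0,1],[0,0,0]],
  [[0,0,1],[0,0,0]],
  [[0,0,0.5],[0,0,0]],
  [[0,0,0],[0,0,0]],
  [[0,0,0],[0,0,0]],
])

```text
time: 3.85
tool_pos: [0.4856, 0.3559, 0.0776]
tool_rot: [3.14, -0.001, 1.608]
contact_force: [-0.3, 0.3, 0.5]
opening: 0.069
grip_force: 0.0
```

Run:
```python
from h import *
p,d=read_camera("top"); q,e=read_camera("side"); print(robot.observe()["tool_pos"],robot.observe()["tool_rot"])
a=cv2.resize(p[140:260,60:220],None,fx=2.5,fy=2.5); 
c=proj("side",[.485,.3545,.03])[0].astype(int); b=q[c[1]-60:c[1]+60,c[0]-80:c[0]+80]; b=cv2.resize(b,None,fx=2.5,fy=2.5)
print(c); cv2.imwrite("pics/g.png",np.hstack([a,b]))
```

```text
[0.48571326 0.35591484 0.07782135] [ 3.13980345e+00 -9.80952237e-04  1.60787556e+00]
[270 159]
```

View pics/g.png

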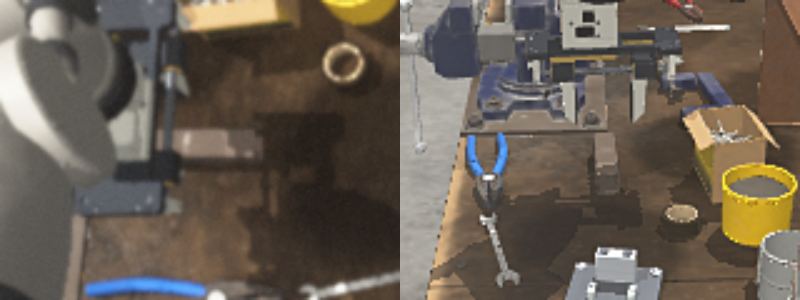

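The fingers straddle the tube, so I'll descend and grip.

Emit:
send_rows([
  [[-0.06,0,0.6],[0,0,0]],
  [[0,0,0.6],[0,0,0]],
  [[0,0,0.6],[0,0,0]],
  [[0,0,0.5],[0,0,0]],
  [[0,0,0.3],[0,0,0]],
  [[0,0,0.28],[0,0,0]],
  [[0,0,0],[0,0,0]],
  [[0,0,0],[0,0,0]],
  [[0,0,0],[0,0,0]],
  [[0,0,0],[0,0,0]],
])

```text
time: 5.2
tool_pos: [0.4854, 0.3542, 0.0051]
tool_rot: [3.141, -0.0, 1.608]
contact_force: [-0.5, -0.8, -0.6]
opening: 0.069
grip_force: 0.0
```

Emit:
send_rows([
  [[0,0,0],[0,0,0]],
  [[0,0,0],[0,0,0]],
  [[0,0,0],[0,0,0]],
  [[0,0,0],[0,0,0]],
  [[0,0,0],[0,0,0]],
  [[0,0,0],[0,0,0]],
  [[0,0,0],[0,0,0]],
  [[0,0,0],[0,0,0]],
  [[0,0,0],[0,0,0]],
  [[0,0,0],[0,0,0]],
], gripper=-1, force=30)

```text
time: 6.45
tool_pos: [0.4853, 0.3541, 0.0048]
tool_rot: [3.141, -0.0, 1.608]
contact_force: [1.7, -0.2, -0.3]
opening: 0.0294
grip_force: 30.0
```

Emit:
send_rows([
  [[0,0,-0.5],[0,0,0]],
  [[0,0,-1],[0,0,0]],
  [[0,0,-1],[0,0,0]],
  [[0,0,-1],[0,0,0]],
  [[-0.5,0,-0.5],[0,0,0]],
  [[-1,0,0],[0,0,0]],
  [[-1,0,0],[0,0,0]],
  [[-1,0,0],[0,0,0]],
  [[-1,0,0],[0,0,0]],
  [[-1,0,0],[0,0,0]],
])

```text
time: 7.7
tool_pos: [0.4895, 0.2149, 0.1044]
tool_rot: [-3.14, 0.001, 1.608]
contact_force: [-0.6, -0.7, -2.6]
opening: 0.0294
grip_force: 30.0
```

Emit:
send_rows([
  [[-1,-0.1,0],[0,0,0]],
  [[-1,-0.1,0],[0,0,0]],
  [[-1,-0.1,0],[0,0,0]],
  [[-1,-0.1,0],[0,0,0]],
  [[-1,-0.1,0],[0,0,0]],
  [[-1,-0.1,0],[0,0,0]],
  [[-1,-0.1,0],[0,0,0]],
  [[-1,-0.1,0],[0,0,0.05]],
  [[0,0,0],[0,0,0.05]],
  [[0,0,0],[0,0,0.037]],
])

```text
time: 8.95
tool_pos: [0.4767, 0.0152, 0.1045]
tool_rot: [-3.14, 0.0, 1.389]
contact_force: [0.5, -0.3, -3.2]
opening: 0.0297
grip_force: 30.0
```

Emit:
send_rows([
  [[0,0,0.3],[0,0,0]],
  [[0,0,0.5],[0,0,0]],
  [[0,0,0.5],[0,0,0]],
  [[0,0,0.3],[0,0,0]],
  [[0,0,0],[0,0,0]],
  [[0,0,0],[0,0,0]],
  [[0,0,0],[0,0,0]],
  [[0,0,0],[0,0,0]],
  [[0,0,0],[0,0,0]],
  [[0,0,0],[0,0,0]],
])

```text
time: 10.2
tool_pos: [0.4778, 0.0161, 0.0648]
tool_rot: [3.141, -0.0, 1.393]
contact_force: [0.4, -1.0, -3.1]
opening: 0.0296
grip_force: 30.0
```

Run:
```python
from h import *
q,e=read_camera("side"); np.save("s1.npy",e); s=robot.observe(); print(s["tool_pos"],s["tool_rot"],s["opening"])
cv2.imwrite("pics/s1.png",cv2.resize(q[170:290,200:340],None,fx=5,fy=5,interpolation=cv2.INTER_CUBIC))
```

```text
[0.47777502 0.01606213 0.06476041] [ 3.14147880e+00 -1.04120690e-04  1.39258734e+00] 0.029773757399834115
```

View pics/s1.png

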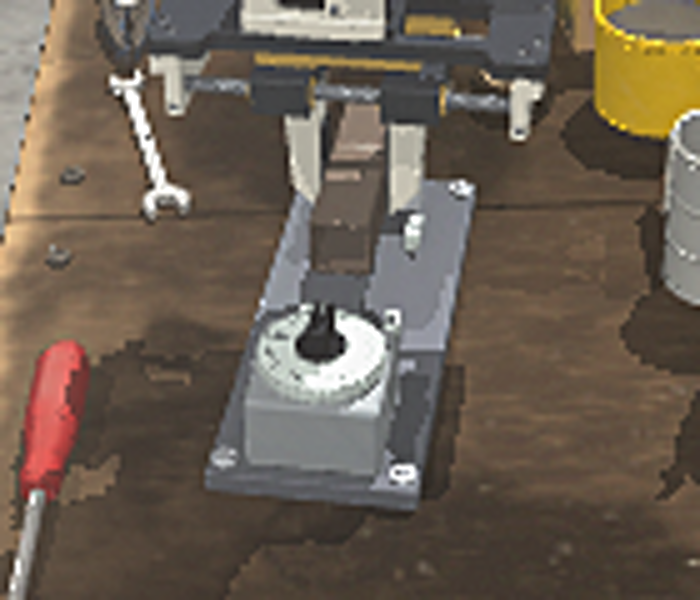

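The tube hangs over the seat and the fingers are clear. I'll do one relative check in the side camera before lowering.

Run:
```python
from h import *
e=np.load("s1.npy"); P=cloud("side",e); th=np.radians(79.8); f=np.array([np.cos(th),np.sin(th)]); g=np.array([f[1],-f[0]]); O=np.array([.4776,.016])
X=(P[...,:2]-O)@g*1000; Y=(P[...,:2]-O)@f*1000; Z=P[...,2]*1000
def st(n,m,z):
    v,u=np.nonzero(m); w=plane("side",np.c_[u,v],z)[:,:2]-O; w=np.c_[w@g,w@f]*1000
    r=cv2.minAreaRect(w.astype(np.float32)); print(n,len(v),np.round(r[0],1),np.round(r[1],1),round(r[2],1),"z",Z[m].mean().round(1), "x mean",w[:,0].mean().round(1),"ymin/max",w[:,1].min().round(1),w[:,1].max().round(1))
st("ring",(abs(X)<40)&(abs(Y+116)<40)&(Z>58)&(Z<68),.062)
st("tubetop",(abs(X)<25)&(Y>-75)&(Y<-15)&(Z>86),.0898)
st("plate",(abs(X)<70)&(Y>-175)&(Y<-20)&(Z>8)&(Z<16),.012)
m=(abs(X)<25)&(Y>-75)&(Y<-15)&(Z>86)
for a in range(-65,-15,8):
    k=m&(Y>a)&(Y<a+8); 
    if k.any(): print(a,X[k].min().round(1),X[k].max().round(1))
```

```text
ring 297 [   1.8 -119.5] [59.4 57.5] 68.1 z 61.6 x mean 2.3 ymin/max -151.7 -89.9
tubetop 2846 [-129.4  588. ] [ 135.  1320.7] 8.1 z 296.0 x mean -97.9 ymin/max -61.9 1244.1
plate 629 [  2.  -89.2] [141.2  99.8] 89.8 z 11.7 x mean 10.3 ymin/max -159.7 -18.5
-65 -24.9 24.9
-57 -24.6 24.7
-49 -17.8 23.0
-41 -24.2 24.5
-33 -24.9 25.0
-25 -24.7 24.9
-17 -23.9 23.8
```

Run:
```python
from h import *
e=np.load("s1.npy"); P=cloud("side",e); th=np.radians(79.8); f=np.array([np.cos(th),np.sin(th)]); g=np.array([f[1],-f[0]]); O=np.array([.4776,.016])
X=(P[...,:2]-O)@g*1000; Y=(P[...,:2]-O)@f*1000; Z=P[...,2]*1000
for lo,hi,n in((86,94,"top"),(58,85,"end")):
  for a in range(-68,-12,6):
    k=(abs(X)<25)&(Z>lo)&(Z<hi)&(Y>a)&(Y<a+6)
    if k.sum()>5: print(n,a,k.sum(),X[k].min().round(1),X[k].max().round(1),"y",np.median(Y[k]).round(1))
```

```text
top -62 15 -12.2 14.6 y -57.5
top -56 18 -12.7 16.1 y -54.2
top -50 22 -14.3 15.5 y -47.2
top -44 17 -13.0 14.5 y -40.0
top -38 15 -13.4 16.0 y -35.5
top -32 17 -12.2 15.3 y -29.0
top -26 15 -13.0 14.3 y -23.2
top -20 18 -11.9 16.1 y -17.5
top -14 37 -23.1 24.8 y -10.9
end -62 25 -13.0 14.7 y -58.3
end -56 23 -12.7 16.1 y -52.3
end -50 22 -12.1 15.6 y -47.9
end -44 13 -10.9 9.2 y -40.6
end -38 22 -12.0 16.0 y -35.3
end -32 12 -10.6 15.5 y -30.2
end -26 6 -3.3 16.3 y -25.1
end -20 6 15.6 16.1 y -17.5
end -14 35 -23.4 24.9 y -10.1
```

Both cameras agree on tube versus fixture to within about 1 mm sideways. Lowering now.

Emit:
send_rows([
  [[0,0,0.3],[0,0,0]],
  [[0,0,0.4],[0,0,0]],
  [[0,0,0.4],[0,0,0]],
  [[0,0,0.3],[0,0,0]],
  [[0,0,0.2],[0,0,0]],
  [[0,0,0.15],[0,0,0]],
  [[0,0,0.07],[0,0,0]],
  [[0,0,0.04],[0,0,0]],
  [[0,0,0],[0,0,0]],
  [[0,0,0],[0,0,0]],
])

```text
time: 11.5
tool_pos: [0.4779, 0.0161, 0.0184]
tool_rot: [3.141, -0.0, 1.393]
contact_force: [-0.1, 0.1, -3.3]
opening: 0.0297
grip_force: 30.0
```

Emit:
send_rows([
  [[0,0,0.03],[0,0,0]],
  [[0,0,0.02],[0,0,0]],
  [[0,0,0.015],[0,0,0]],
  [[0,0,0],[0,0,0]],
  [[0,0,0],[0,0,0]],
  [[0,0,0],[0,0,0]],
  [[0,0,0],[0,0,0]],
  [[0,0,0],[0,0,0]],
  [[0,0,0],[0,0,0]],
  [[0,0,0],[0,0,0]],
])

```text
time: 12.75
tool_pos: [0.4778, 0.0161, 0.0167]
tool_rot: [3.142, -0.0, 1.393]
contact_force: [-2.1, -0.1, 5.0]
opening: 0.0296
grip_force: 30.0
```

The tube has touched the floor (+5 N), so I'll release it.

Emit:
send_rows([
  [[0,0,0],[0,0,0]],
  [[0,0,0],[0,0,0]],
  [[0,0,0],[0,0,0]],
  [[0,0,0],[0,0,0]],
  [[0,0,0],[0,0,0]],
  [[0,0,0],[0,0,0]],
  [[0,0,0],[0,0,0]],
  [[0,0,0],[0,0,0]],
  [[0,0,0],[0,0,0]],
  [[0,0,0],[0,0,0]],
], gripper=0.1)

```text
time: 14.0
tool_pos: [0.4778, 0.0161, 0.0166]
tool_rot: [3.142, -0.0, 1.393]
contact_force: [0.3, 0.7, 1.4]
opening: 0.0508
grip_force: 0.0
```

Emit:
send_rows([
  [[0,0,-0.4],[0,0,0]],
  [[0,0,-0.8],[0,0,0]],
  [[0,0,-1],[0,0,0]],
  [[0,0,-1],[0,0,0]],
  [[0,0,-1],[0,0,0]],
  [[-1,0,0],[0,0,0]],
  [[-1,0,0],[0,0,0]],
  [[-1,0,0],[0,0,0]],
  [[0,0,0],[0,0,0]],
  [[0,0,0],[0,0,0]],
])

```text
time: 15.25
tool_pos: [0.4645, -0.0573, 0.1219]
tool_rot: [3.141, -0.0, 1.392]
contact_force: [-0.7, -0.4, -0.2]
opening: 0.0505
grip_force: 0.0
```

```bash
cat > m2.py <<'E'
from h import *
e=read_camera("side"); cv2.imwrite("pics/s2.png",cv2.resize(e[0][170:290,200:340],None,fx=5,fy=5,interpolation=cv2.INTER_CUBIC))
P=cloud("side",e[1]); th=np.radians(79.8); f=np.array([np.cos(th),np.sin(th)]); g=np.array([f[1],-f[0]]); O=np.array([.4776,.016])
X=(P[...,:2]-O)@g*1000; Y=(P[...,:2]-O)@f*1000; Z=P[...,2]*1000
m=(abs(X)<22)&(abs(Y)<63)&(Z>38)&(Z<46)
m&=np.abs(Y)<63
v,u=np.nonzero(m); w=plane("side",np.c_[u,v],.042)[:,:2]-O; w=np.c_[w@g,w@f]*1000
print("tube top",cv2.minAreaRect(w.astype(np.float32)),Z[m].mean(), "y",w[:,1].min(),w[:,1].max())
for z,a,b in((.080,74,90),):
    m=(abs(X)<25)&(abs(Y+116)<25)&(Z>a)&(Z<b); v,u=np.nonzero(m); w=plane("side",np.c_[u,v],z)[:,:2].astype(np.float32)*1000; print("knob",len(v),cv2.minAreaRect(w))
m=(abs(X)<40)&(Y>66)&(Y<95)&(Z>42)&(Z<50); v,u=np.nonzero(m); w=plane("side",np.c_[u,v],.046)[:,:2]-O; print("stop y",len(v),(w@f*1000).min() if len(v) else 0)
s=robot.observe(); print(s["tool_pos"],s["tool_rot"],s["torque"])
E
python3 m2.py
```

```text
tube top ((1.5225639343261719, -1.6615104675292969), (122.44920349121094, 29.539024353027344), 89.71145629882812) 41.57108347405091 y -62.95361956877045 59.54852089114729
knob 36 ((458.6044006347656, -102.02216339111328), (26.57645034790039, 10.126130104064941), 80.36004638671875)
stop y 29 62.203444086429926
[ 0.46455372 -0.0571061   0.12184412] [ 3.14132402e+00 -3.13475756e-04  1.39297007e+00] [-0.08823257  0.07259409 -0.00218614]
```

View pics/s2.png

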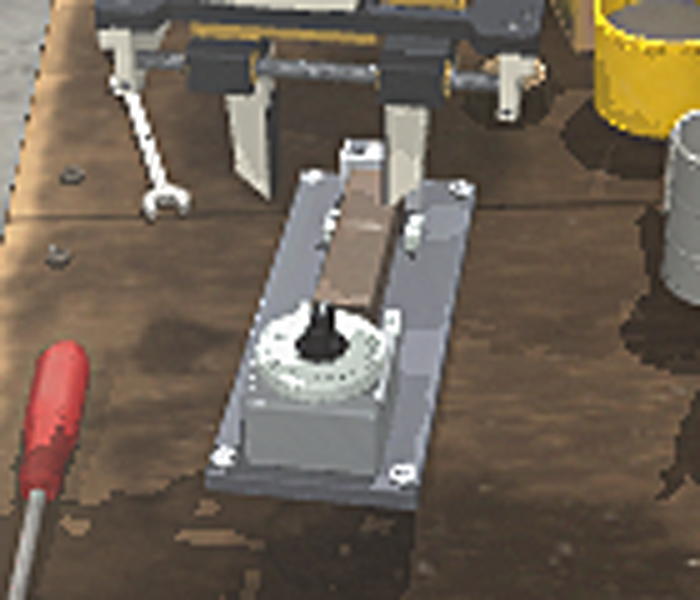

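The tube is flat in the seat, with its top at 41.6 mm. The knob bar still lies along y. Moving over the knob to (0.4574, −0.0988) and descending to z of about 0.0665.

Emit:
send_rows([
  [[-0.8,0,0],[0,0,0]],
  [[-0.89,0,0],[0,0,0]],
  [[0,0,0.5],[0,0,0]],
  [[0,0,0.7],[0,0,0]],
  [[0,0,0.5],[0,0,0]],
  [[0,0,0.3],[0,0,0]],
  [[0,0,0.2],[0,0,0]],
  [[0,0,0],[0,0,0]],
  [[0,0,0],[0,0,0]],
  [[0,0,0],[0,0,0]],
])

```text
time: 16.55
tool_pos: [0.4572, -0.0995, 0.0669]
tool_rot: [3.141, 0.0, 1.392]
contact_force: [-0.1, -0.2, -0.6]
opening: 0.0508
grip_force: 0.0
```

Emit:
send_rows([
  [[0,0,0],[0,0,0]],
  [[0,0,0],[0,0,0]],
  [[0,0,0],[0,0,0]],
  [[0,0,0],[0,0,0]],
  [[0,0,0],[0,0,0]],
  [[0,0,0],[0,0,0]],
  [[0,0,0],[0,0,0]],
  [[0,0,0],[0,0,0]],
  [[0,0,0],[0,0,0]],
  [[0,0,0],[0,0,0]],
], gripper=-1, force=10)

```text
time: 17.8
tool_pos: [0.4574, -0.0995, 0.0667]
tool_rot: [3.141, 0.0, 1.393]
contact_force: [6.3, 0.1, -4.1]
opening: 0.0102
grip_force: 10.0
```

```bash
cat > t.py <<'E'
from h import *
import sys
o=[]
for i in range(int(sys.argv[1])):
    read_camera("side"); s=robot.observe(); o.append(np.r_[s["contact_force"],s["torque"]])
o=np.array(o); print(s["time"],s["tool_pos"].round(4),"yaw deg",np.degrees(s["tool_rot"][2]).round(2),"open",s["opening"],"grip",s["grip_force"]); print("mean",o.mean(0).round(3),"sd",o.std(0).round(3),"tau6",s["joint_efforts"][5].round(3))
E
python3 t.py 6
```

```text
18.1 [ 0.4574 -0.0994  0.0667] yaw deg 79.79 open 0.010379248916696728 grip 9.972875341773033
mean [ 5.41  -0.456 -3.833 -0.124 -0.804 -0.143] sd [0.359 0.256 0.295 0.023 0.024 0.027] tau6 -0.144
```

The grip is slightly off centre in x, with a lateral force of +5 N. I'll nudge the tool by 0.6 mm.

Emit:
send_rows([
  [[0,0.024,0],[0,0,0]],
  [[0,0,0],[0,0,0]],
  [[0,0,0],[0,0,0]],
  [[0,0,0],[0,0,0]],
  [[0,0,0],[0,0,0]],
  [[0,0,0],[0,0,0]],
  [[0,0,0],[0,0,0]],
  [[0,0,0],[0,0,0]],
  [[0,0,0],[0,0,0]],
  [[0,0,0],[0,0,0]],
])

```text
time: 19.35
tool_pos: [0.4575, -0.0994, 0.0666]
tool_rot: [-3.141, -0.0, 1.393]
contact_force: [1.5, -0.2, 0.6]
opening: 0.0101
grip_force: 10.0
```

```bash
python3 t.py 3
```

```text
19.5 [ 0.4575 -0.0994  0.0666] yaw deg 79.8 open 0.010133474428823116 grip 9.979218095541
mean [ 1.581 -0.6    0.823 -0.146 -0.109 -0.147] sd [0.56  0.319 0.23  0.035 0.042 0.021] tau6 -0.147
```

Emit:
send_rows([
  [[0,0.004,0],[0,0,0]],
  [[0,0,0],[0,0,0]],
  [[0,0,0],[0,0,0]],
  [[0,0,0],[0,0,0.02]],
  [[0,0,0],[0,0,0.03]],
  [[0,0,0],[0,0,0.03]],
  [[0,0,0],[0,0,0.03]],
  [[0,0,0],[0,0,0.03]],
  [[0,0,0],[0,0,0.03]],
  [[0,0,0],[0,0,0.03]],
], force=58)

```text
time: 20.75
tool_pos: [0.4574, -0.0994, 0.0666]
tool_rot: [-3.141, 0.0, 1.077]
contact_force: [-0.4, -1.1, 1.8]
opening: 0.0097
grip_force: 58.1
```

```bash
python3 t.py 3
```

```text
20.9 [ 0.4574 -0.0994  0.0666] yaw deg 61.81 open 0.009429313902576699 grip 57.950599193573
mean [-0.536 -0.449  2.966 -0.124  0.194  0.143] sd [0.209 0.353 0.773 0.018 0.032 0.018] tau6 0.29
```

Emit:
send_rows([
  [[0,0,0],[0,0,0.03]],
  [[0,0,0],[0,0,0.03]],
  [[0,0,0],[0,0,0.03]],
  [[0,0,0],[0,0,0.03]],
  [[0,0,0],[0,0,0.03]],
  [[0,0,0],[0,0,0.03]],
  [[0,0,0],[0,0,0.03]],
  [[0,0,0],[0,0,0.03]],
  [[0,0,0],[0,0,0.02]],
  [[0,0,0],[0,0,0.02]],
])

```text
time: 22.15
tool_pos: [0.4573, -0.0993, 0.0666]
tool_rot: [-3.141, 0.0, 0.638]
contact_force: [-1.7, 1.5, 6.3]
opening: 0.0089
grip_force: 58.1
```

```bash
cat > t.py <<'E'
from h import *
import sys
for i in range(int(sys.argv[1])+1):
    if i: read_camera("side")
    s=robot.observe(); print(round(s["time"],2),"yaw",np.degrees(s["tool_rot"][2]).round(2),"F",s["contact_force"].round(1),"T",s["torque"].round(3),"tau6",s["joint_efforts"][5].round(3),"q6d",s["qvel"][5].round(3))
print(s["tool_pos"].round(4))
E
python3 t.py 3
```

```text
22.15 yaw 36.54 F [-1.7  1.5  6.3] T [0.059 0.532 0.319] tau6 -0.075 q6d 0.255
22.2 yaw 36.45 F [-2.3  0.3  5.3] T [0.079 0.539 0.181] tau6 0.143 q6d -0.047
22.25 yaw 36.55 F [-2.3  1.3  5.3] T [0.084 0.542 0.145] tau6 0.447 q6d -0.021
22.3 yaw 36.59 F [-3.   1.7  5.6] T [0.064 0.56  0.188] tau6 0.262 q6d -0.005
[ 0.4572 -0.0992  0.0666]
```

Run:
```python
from h import *
a=read_camera("side")[0][170:270,190:340]; cv2.imwrite("pics/s3.png",cv2.resize(a,None,fx=5,fy=5,interpolation=cv2.INTER_CUBIC))
```

```text
(no output)
```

View pics/s3.png

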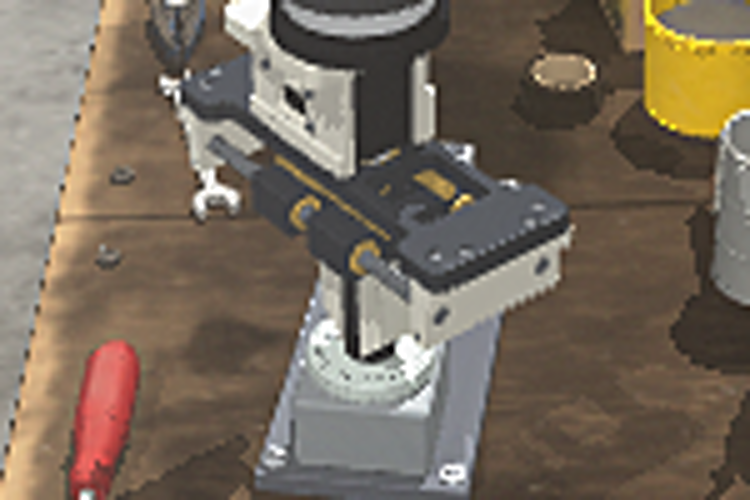

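The picture shows the fingers on the bar at about (375,340), clear of the ring. Continuing slowly at a constant rate, reading the torque at the end of each motion.

Emit:
send_rows([
  [[0,0,0],[0,0,0.012]],
  [[0,0,0],[0,0,0.012]],
  [[0,0,0],[0,0,0.012]],
  [[0,0,0],[0,0,0.012]],
  [[0,0,0],[0,0,0.012]],
  [[0,0,0],[0,0,0.012]],
  [[0,0,0],[0,0,0.012]],
  [[0,0,0],[0,0,0.012]],
  [[0,0,0],[0,0,0.012]],
  [[0,0,0],[0,0,0.012]],
])

```text
time: 23.6
tool_pos: [0.4572, -0.0992, 0.0666]
tool_rot: [-3.141, 0.001, 0.45]
contact_force: [-3.4, 1.1, 5.4]
opening: 0.0096
grip_force: 58.1
```

```bash
python3 t.py 2
```

```text
23.6 yaw 25.77 F [-3.4  1.1  5.4] T [0.13  0.552 0.299] tau6 0.084 q6d 0.148
23.65 yaw 25.72 F [-2.4  1.2  5.3] T [0.145 0.613 0.27 ] tau6 0.228 q6d -0.027
23.7 yaw 25.78 F [-2.6  1.1  4.6] T [0.141 0.656 0.245] tau6 0.379 q6d -0.012
[ 0.4572 -0.0992  0.0666]
```

Emit:
send_rows([
  [[0,0,0],[0,0,0]],
  [[0,0,0],[0,0,0]],
  [[0,0,0],[0,0,0]],
  [[0,0,0],[0,0,0]],
  [[0,0,0],[0,0,0.01]],
  [[0,0,0],[0,0,0.012]],
  [[0,0,0],[0,0,0.012]],
  [[0,0,0],[0,0,0.012]],
  [[0,0,0],[0,0,0.012]],
  [[0,0,0],[0,0,0.012]],
])

```text
time: 24.95
tool_pos: [0.4572, -0.0991, 0.0666]
tool_rot: [-3.141, 0.001, 0.34]
contact_force: [-2.7, 1.2, 5.9]
opening: 0.0097
grip_force: 58.1
```

```bash
python3 t.py 1
```

```text
24.95 yaw 19.47 F [-2.7  1.2  5.9] T [0.187 0.628 0.325] tau6 0.084 q6d 0.149
25.0 yaw 19.42 F [-2.1  2.2  5.3] T [0.177 0.527 0.29 ] tau6 0.229 q6d -0.026
[ 0.4572 -0.0991  0.0666]
```

Emit:
send_rows([
  [[0,0,0],[0,0,0]],
  [[0,0,0],[0,0,0]],
  [[0,0,0],[0,0,0]],
  [[0,0,0],[0,0,0]],
  [[0,0,0],[0,0,0]],
  [[0,0,0],[0,0,0.012]],
  [[0,0,0],[0,0,0.012]],
  [[0,0,0],[0,0,0.012]],
  [[0,0,0],[0,0,0.012]],
  [[0,0,0],[0,0,0.012]],
])

```text
time: 26.25
tool_pos: [0.4572, -0.0991, 0.0666]
tool_rot: [-3.141, 0.001, 0.246]
contact_force: [-3.4, 1.9, 5.1]
opening: 0.0093
grip_force: 58.1
```

```bash
python3 t.py 1
```

```text
26.25 yaw 14.07 F [-3.4  1.9  5.1] T [0.228 0.591 0.314] tau6 0.084 q6d 0.15
26.3 yaw 14.02 F [-3.4  0.8  5.3] T [0.201 0.615 0.286] tau6 0.229 q6d -0.028
[ 0.4572 -0.0991  0.0666]
```

Emit:
send_rows([
  [[0,0,0],[0,0,0]],
  [[0,0,0],[0,0,0]],
  [[0,0,0],[0,0,0]],
  [[0,0,0],[0,0,0]],
  [[0,0,0],[0,0,0]],
  [[0,0,0],[0,0,0.012]],
  [[0,0,0],[0,0,0.012]],
  [[0,0,0],[0,0,0.012]],
  [[0,0,0],[0,0,0.012]],
  [[0,0,0],[0,0,0.012]],
])

```text
time: 27.55
tool_pos: [0.4572, -0.0991, 0.0666]
tool_rot: [-3.141, 0.001, 0.151]
contact_force: [-3.2, 2.3, 6.2]
opening: 0.0093
grip_force: 58.1
```

```bash
python3 t.py 1
```

```text
27.55 yaw 8.67 F [-3.2  2.3  6.2] T [0.299 0.624 0.36 ] tau6 0.084 q6d 0.15
27.6 yaw 8.62 F [-2.2  1.5  5.8] T [0.316 0.618 0.261] tau6 0.229 q6d -0.024
[ 0.4572 -0.099   0.0666]
```

Emit:
send_rows([
  [[0,0,0],[0,0,0]],
  [[0,0,0],[0,0,0]],
  [[0,0,0],[0,0,0]],
  [[0,0,0],[0,0,0]],
  [[0,0,0],[0,0,0]],
  [[0,0,0],[0,0,0]],
  [[0,0,0],[0,0,0.012]],
  [[0,0,0],[0,0,0.012]],
  [[0,0,0],[0,0,0.012]],
  [[0,0,0],[0,0,0.012]],
])

```text
time: 28.85
tool_pos: [0.4571, -0.099, 0.0665]
tool_rot: [-3.141, 0.001, 0.076]
contact_force: [-2.6, 1.8, 6.0]
opening: 0.0094
grip_force: 58.1
```

```bash
python3 t.py 1
```

```text
28.85 yaw 4.35 F [-2.6  1.8  6. ] T [0.328 0.611 0.298] tau6 0.084 q6d 0.15
28.9 yaw 4.3 F [-2.4  1.4  5.4] T [0.33  0.647 0.252] tau6 0.229 q6d -0.026
[ 0.4572 -0.099   0.0666]
```

Emit:
send_rows([
  [[0,0,0],[0,0,0]],
  [[0,0,0],[0,0,0]],
  [[0,0,0],[0,0,0]],
  [[0,0,0],[0,0,0]],
  [[0,0,0],[0,0,0]],
  [[0,0,0],[0,0,0.012]],
  [[0,0,0],[0,0,0.012]],
  [[0,0,0],[0,0,0.012]],
  [[0,0,0],[0,0,0.012]],
  [[0,0,0],[0,0,0.012]],
])

```text
time: 30.15
tool_pos: [0.4572, -0.099, 0.0666]
tool_rot: [-3.141, 0.001, -0.018]
contact_force: [-2.5, 2.0, 5.9]
opening: 0.0093
grip_force: 58.2
```

```bash
python3 t.py 1
```

```text
30.15 yaw -1.04 F [-2.5  2.   5.9] T [0.385 0.592 0.324] tau6 0.13 q6d 0.148
30.2 yaw -1.1 F [-2.2  3.   5.4] T [0.376 0.625 0.331] tau6 0.276 q6d -0.027
[ 0.4572 -0.099   0.0665]
```

The wrist-joint effort is the cleaner gauge. It rose from 0.084 to 0.130, or about +4.6 N, so the nip is roughly 7–8 N. I'll add about 4° more.

Emit:
send_rows([
  [[0,0,0],[0,0,0]],
  [[0,0,0],[0,0,0]],
  [[0,0,0],[0,0,0]],
  [[0,0,0],[0,0,0]],
  [[0,0,0],[0,0,0]],
  [[0,0,0],[0,0,0]],
  [[0,0,0],[0,0,0.012]],
  [[0,0,0],[0,0,0.012]],
  [[0,0,0],[0,0,0.012]],
  [[0,0,0],[0,0,0.012]],
])

```text
time: 31.45
tool_pos: [0.4572, -0.0989, 0.0665]
tool_rot: [-3.141, 0.001, -0.094]
contact_force: [-2.8, 2.9, 6.4]
opening: 0.0092
grip_force: 58.2
```

```bash
python3 t.py 1
```

```text
31.45 yaw -5.36 F [-2.8  2.9  6.4] T [0.495 0.585 0.384] tau6 0.168 q6d 0.149
31.5 yaw -5.41 F [-2.4  2.3  6.4] T [0.366 0.548 0.334] tau6 0.315 q6d -0.027
[ 0.4572 -0.0989  0.0666]
```

The nip is about 11–12 N. Releasing and retreating straight up.

Emit:
send_rows([
  [[0,0,0],[0,0,0]],
  [[0,0,0],[0,0,0]],
  [[0,0,0],[0,0,0]],
  [[0,0,0],[0,0,0]],
  [[0,0,0],[0,0,0]],
  [[0,0,0],[0,0,0]],
  [[0,0,0],[0,0,0]],
  [[0,0,0],[0,0,0]],
  [[0,0,0],[0,0,0]],
  [[0,0,0],[0,0,0]],
], gripper=0)

```text
time: 32.75
tool_pos: [0.4577, -0.0995, 0.0666]
tool_rot: [-3.142, -0.0, -0.093]
contact_force: [-0.2, -0.5, 0.5]
opening: 0.046
grip_force: 0.0
```

Emit:
send_rows([
  [[0,0,-0.4],[0,0,0]],
  [[0,0,-0.8],[0,0,0]],
  [[0,0,-1],[0,0,0]],
  [[0,0,-1],[0,0,0]],
  [[0,0,-1],[0,0,0]],
  [[0,0,-1],[0,0,0]],
  [[0,0,-1],[0,0,0]],
  [[0,0,-0.5],[0,0,0]],
  [[0,0,0],[0,0,0]],
  [[0,0,0],[0,0,0]],
])

```text
time: 34.0
tool_pos: [0.4572, -0.0993, 0.2332]
tool_rot: [-3.141, 0.002, -0.093]
contact_force: [0.2, 0.2, -0.9]
opening: 0.0459
grip_force: 0.0
```

```bash
sed -i 's/s2.png/s4.png/' m2.py; python3 m2.py
```

```text
tube top ((1.6361885070800781, -0.1299591064453125), (29.761478424072266, 127.59598541259766), 0.09319961816072464) 41.47941539155595 y -63.91848428762993 63.663046673069296
knob 43 ((458.1614990234375, -103.76909637451172), (14.681002616882324, 20.911758422851562), 87.38107299804688)
stop y 56 62.203444086429926
[ 0.45714467 -0.09924591  0.23310246] [-3.14094102e+00  1.87800895e-03 -9.33263238e-02] [-0.03538323  0.23079518  0.07095764]
```

View pics/s4.png

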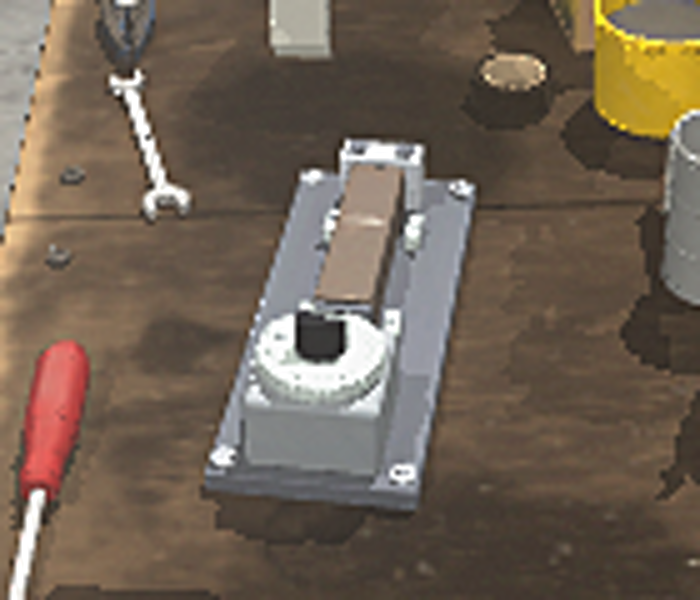

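The picture shows the tube flat against the stop at about (380,165), the knob bar turned crosswise at (320,335), and the ring clear. The gripper is empty and well above the fixture, so I'll hand in.

```bash
python3 -c "
from cell import robot; print(robot.hand_in())"
```

```text
the job is handed in; nothing more can be done
None
```

I set the tube down in the seat and turned only the inner knob until the tube was nipped against the end stop at an estimated 11–12 N. I saw no sign that the ring or the other tools moved, and I handed the job in with the clock at about 34 s; no verdict came back.

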